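Probe the socket, fit the pin that matches

TASK

One pin is missing from the stool-seat blank: take the depth rod, push it gently down its open socket until it rests on the bottom to feel how deep it is, and put the rod back upright in its stand. Then take only the one loose pin whose length suits that depth and push it gently home against the socket's bottom, so that it stands level with the three pins already fitted (30 mm proud), and let go. Never press hard, and leave the two other pins and the plane, glue bottle and mallet where they are.

Things in the scene. Friction and masses are not known exactly. Their poses are not given: they have to be found in the camera images.
- blank: Square stool-seat blank of brown wood, 210 x 210 x 62 mm, lying flat and held immovable between bench dogs. Origin: centre of its underside; z up. Three of its four pin places, on a 113 mm square, already carry a fixed dark-wood pin (20 mm diameter) standing 30 mm proud of the top face; the fourth is the open socket.
- socket (a point): Centre of the mouth of the open socket, in the blank's top face (62 mm above the bench): a vertical blind hole 21 mm in diameter with a 1.5 mm chamfer and a flat floor with a firm cork disc (gives about 0.1 mm per newton). It is 26, 36 or 46 mm deep; which one differs from blank to blank and cannot be told by eye or by a depth camera (the dark hole always looks about 56 mm deep).
- rod_handle (a point): Depth rod, upright at the start, centre of its handle. The handle is a dark round wooden grip, 24 mm diameter, 45 mm long; below it a straight steel rod, 14 mm diameter, 75 mm long with a flat end. This point lies 97.5 mm above the rod's flat tip and 22.5 mm below the handle's top. About 0.1 kg.
- rod_tip (a point): Centre of the flat lower end of the depth rod; its z axis points along the rod up to the handle.
- stand: Stand of the depth rod: fixed dark wooden block 60 x 60 x 50 mm with one vertical hole in the middle of its top, 19 mm diameter (2 mm chamfer), 40 mm deep. Origin: centre of its underside. In the stand the rod's tip is 10 mm above the bench.
- stand_hole0 (a point): Centre of the mouth of the stand's hole, 50 mm above the bench.
- plane: Bystander: hand plane, dark steel sole 60 x 200 mm with wooden knob and grip, about 100 mm high. Origin: centre of its underside.
- glue: Bystander: white glue bottle, 60 mm diameter, 150 mm high, upright. Origin: centre of its underside.
- mallet: Bystander: wooden mallet lying flat, head 70 x 130 x 60 mm, overall about 300 mm. Origin: on the bench under the handle, 120 mm from the middle of the head.
- pin_short_center (a point): The short loose pin: plain dark-wood round pin, 20 mm diameter, 56 mm long (fits a 26 mm deep socket with 30 mm proud), standing upright on the bench, about 20 g, lower edge chamfered 1 mm. This point is its centre, 28 mm above its foot.
- pin_short_tip (a point): Centre of the foot of the short pin; z axis along the pin, up.
- pin_short_top (a point): Centre of the top of the short pin.
- pin_middle_center (a point): The middle loose pin: plain dark-wood round pin, 20 mm diameter, 66 mm long (fits a 36 mm deep socket with 30 mm proud), standing upright on the bench, about 20 g, lower edge chamfered 1 mm. This point is its centre, 33 mm above its foot.
- pin_middle_tip (a point): Centre of the foot of the middle pin; z axis along the pin, up.
- pin_middle_top (a point): Centre of the top of the middle pin.
- pin_long_center (a point): The long loose pin: plain dark-wood round pin, 20 mm diameter, 76 mm long (fits a 46 mm deep socket with 30 mm proud), standing upright on the bench, about 20 g, lower edge chamfered 1 mm. This point is its centre, 38 mm above its foot.
- pin_long_tip (a point): Centre of the foot of the long pin; z axis along the pin, up.
- pin_long_top (a point): Centre of the top of the long pin.

How it is judged:
By the outcome, as a careful person would: the job done as asked, in the order asked, and still so for the second after the job is handed in, with the robot touching nothing.
It also fails if it takes over 67 s, if anything falls off the work surface, if the arm or the gripper's body presses on something with over 40 N, if the wrist force passes 120 N, or if a joint passes its speed limit or range.

ROBOT

A 6-joint arm with a two-finger parallel gripper is mounted at the origin on the work surface. World frame = base frame: x ahead of the robot, y to its left, z up, the work surface at z = 0. Lengths are in m, angles in rad, forces in N, time in s.
With the tool pointing down it reaches from about 0.325 to 0.75 m from the base axis. Payload 7.6 kg.
Tool frame: the origin (TCP) lies between the finger pads; the fingertips stand 14 mm ahead of it and the grasp point (between the pads) lies 5 mm behind it (bot.nose_length is the distance from the TCP to the fingertips, in m); z points along the fingers, y is the direction in which the jaws open and shut (so a half turn about z gives the same grasp; the last joint's range is limited). The gripper opens to 85 mm and grips with 20 to 120 N. Pads are 22 mm wide; open, the fingers measure 114 mm over their backs; the gripper's body (76 mm by 85 mm) begins 54 mm behind the grasp point. The pads swing forward as they close: fully open they stand 13 mm farther back than shut.
Start: joints at [1.249, 0.052, 1.401, -0, 1.689, -0.07], TCP at [0.131, 0.508, 0.245] pointing down, gripper open.
Joint ranges: [-2.9, 2.9], [-0.91, 2.17], [0.12, 2.37], [-1.06, 4.2], [0.26, 2.73], [-2.93, 2.93]. Speed limits (rad/s): [2.57, 2.57, 3.01, 3.14, 3.14, 3.14].

INTERFACE

Orientations are given as a rotation vector (axis times angle).
In Python, from cell import bot gives the robot as it stands. The module is installed in compiled form; this text tells all that it offers.
- The arm moves only by the tool apply_moves, never from a script. Its argument "series" is a list of rows, each an object of numbers: "fingers": the gripper's target within -1 to 1 (shut at 1, half-way at 0, fully open at -1); "dx", "dy", "dz": the shift along the tool's x, y, z in cm; "rx", "ry", "rz": the turn, a rotation vector about the tool's x, y, z in degrees. A call has 1 to 10 rows; each row is the pose to reach, as a shift and turn from the pose commanded when the call began, along the tool's axes at that moment; what a row does not reach only later rows make up. A row lasts 1/10 s, in which the tool goes at most 50 mm and 8.59 degrees, less where a joint would pass 70% of its speed; a pose out of reach is approached as far as the arm can. A call with a gripper value outside its range is refused whole. The fingers move at their own pace and stop on an object; "force" is the grip in N (left out, the last holds). Time passes only in rows, so rows that repeat a pose let the fingers close. It gives the time, the measured TCP pose, the force and the opening at its end, in the units of the state.
- bot.get_obs(): the state, without advancing time (a new reading comes with each control period).
- bot.read_camera(name): name is "scene" or "top" or "wrist"; returns the picture (400x640x3 uint8, red, green, blue); there is no depth.
- bot.camera_params(name): a dict with "camera_matrix" (3x3 intrinsics, pixels), "world_from_camera" (4x4, takes a point from camera to world coordinates); the wrist camera has in their place "T_tool_cam" (4x4, takes a point from camera to tool coordinates, whose origin is the TCP and whose axes are the flange's). Camera axes: x right, y down, z forward; pixel columns grow to the right and rows downward; lengths in m; the calibration is good to about 2 mm. A picture is of the moment at which its call begins: read the wrist's pose just before it. camera_params takes no time and is no camera call.
- bot.job_done(): hands the job in, once; it reports no verdict.
The state is a dict: "t": time; "q": joint angles; "dq": joint speeds; "joint_efforts": joint torques, N m; "tcp_pos": TCP position; "ee_rot": TCP orientation; "ft_force": force on the tool from outside, world axes, zero at the start; "moment": the same for the moment, N m; "opening": finger opening in m.
Only numpy, scipy, OpenCV 4.12 (cv2) and the standard library are available. Lean on these libraries where they do the work, as an engineer would, in place of code of your own. Each camera call takes 0.05 s, during which the arm holds its last target. There are 200 camera calls.

## Working session

There is one attempt and no reset: what is moved stays moved. The work goes in short steps, Python scripts to look and compute and a tool call to move; the robot and the scene stay as the last step left them, time stands still between calls to the robot, and variables do not carry over. Pictures are saved under pics/ and viewed, about 8 in all and at most 12, crops included, and the job is handed in when it is done.

Besides the shell and the picture viewer there is one more tool, called after "Request:" as name([rows], argument=value, ...), one row to a line, values as JSON. apply_moves: Moves the arm, as the interface text tells. Its arguments: {"type":"object","properties":{"series":{"type":"array"},"force":{"type":"number"}},"required":["series"]}

```bash
mkdir -p pics; ls; python3 - <<'E'
from cell import bot
import cv2,numpy as np
np.set_printoptions(precision=4,suppress=True)
print(bot.get_obs())
for n in("scene","top","wrist"):
    print(n,bot.camera_params(n))
for n in("top","scene"):
    cv2.imwrite(f"pics/{n}0.png",bot.read_camera(n)[:,:,::-1])
E
```

```text
pics
{'t': 0.0, 'q': array([ 1.2487,  0.0529,  1.4017, -0.    ,  1.6886, -0.0703]), 'dq': array([-0.0001, -0.0008,  0.0015,  0.0004,  0.0006,  0.0005]), 'joint_efforts': array([ -0.0002, -38.1658, -36.0193,  -0.0001,   0.0061,  -0.    ]), 'tcp_pos': array([0.1307, 0.5082, 0.2444]), 'ee_rot': array([-0.3945, -3.1164,  0.0026]), 'ft_force': array([ 1.115 , -0.4593, -0.1838]), 'moment': array([-0.0447, -0.0304, -0.0191]), 'opening': 0.08567315727429065}
scene {'camera_matrix': array([[483.959 ,   0.    , 319.4831],
       [  0.    , 483.959 , 202.579 ],
       [  0.    ,   0.    ,   1.    ]]), 'world_from_camera': array([[-0.5915,  0.4214, -0.6874,  1.5373],
       [ 0.8062,  0.3227, -0.4959,  0.6337],
       [ 0.0128, -0.8475, -0.5307,  0.8459],
       [ 0.    ,  0.    ,  0.    ,  1.    ]])}
top {'camera_matrix': array([[494.3779,   0.    , 317.8384],
       [  0.    , 494.3779, 202.5319],
       [  0.    ,   0.    ,   1.    ]]), 'world_from_camera': array([[ 0.0093, -0.9817,  0.1903,  0.2371],
       [-0.9998, -0.0129, -0.0177, -0.056 ],
       [ 0.0199, -0.1901, -0.9816,  1.6382],
       [ 0.    ,  0.    ,  0.    ,  1.    ]])}
wrist {'camera_matrix': array([[315.8605,   0.    , 321.2939],
       [  0.    , 315.8605, 203.2471],
       [  0.    ,   0.    ,   1.    ]]), 'T_tool_cam': array([[ 0.0003, -0.9641, -0.2657,  0.0673],
       [ 1.    ,  0.    ,  0.0012,  0.0005],
       [-0.0012, -0.2657,  0.9641, -0.128 ],
       [ 0.    ,  0.    ,  0.    ,  1.    ]])}
```

View pics/top0.png

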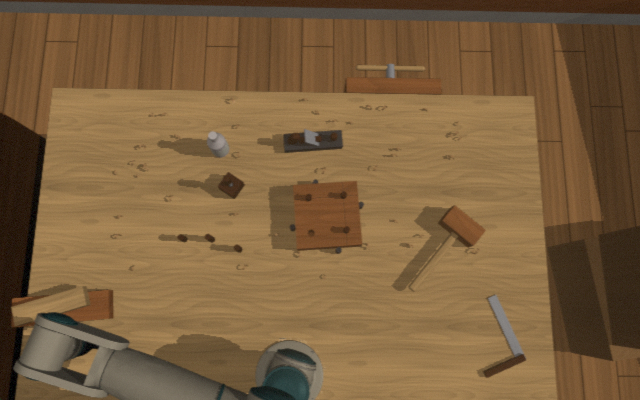

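View pics/scene0.png

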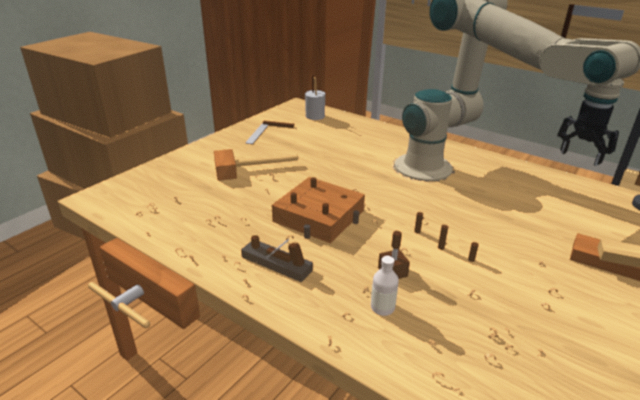

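The top view shows the blank around (327,215), the stand and rod at (231,185), and the loose pins at (183,238), (210,238) and (238,248). I'll enlarge both views next.

```bash
python3 - <<'E'
import cv2,numpy as np
t=cv2.imread("pics/top0.png");s=cv2.imread("pics/scene0.png")
a=cv2.resize(t[165:265,170:370],None,fx=4,fy=4,interpolation=cv2.INTER_CUBIC)
b=cv2.resize(s[170:290,265:485],(800,436//2*2-236),interpolation=cv2.INTER_CUBIC)
cv2.imwrite("pics/crop0.png",a)
E
```

```text
(no output)
```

View pics/crop0.png

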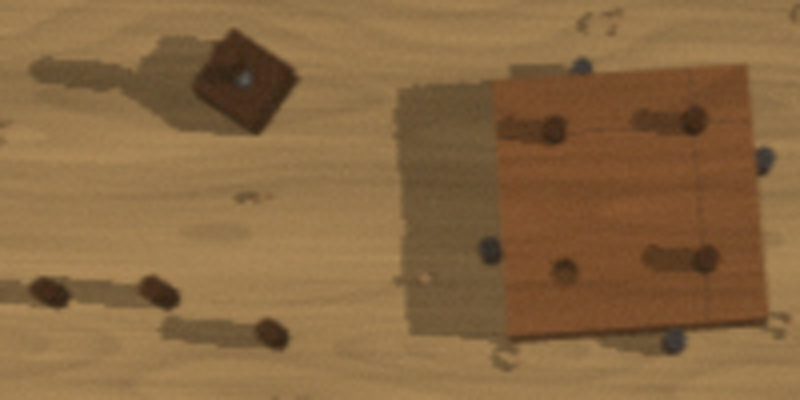

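In the crop, the open socket is at (565,271), which is full-image (311.2,232.8). The fixed pin tops are at (553,129), (693,119) and (705,258). The rod's steel shows at (243,78). The loose pins are at (50,292), (160,292) and (272,333).

```bash
cat > h.py <<'E'
import numpy as np,cv2
from cell import bot
from scipy.spatial.transform import Rotation as R
np.set_printoptions(precision=4,suppress=True)
def T_wrist():
    o=bot.get_obs();T=np.eye(4);T[:3,:3]=R.from_rotvec(o["ee_rot"]).as_matrix();T[:3,3]=o["tcp_pos"]
    return T@bot.camera_params("wrist")["T_tool_cam"]
def cam(n):
    p=bot.camera_params(n);return p["camera_matrix"],(T_wrist() if n=="wrist" else p["world_from_camera"])
def at_z(n,uv,z,c=None):
    K,T=c or cam(n);d=T[:3,:3]@np.linalg.solve(K,[*uv,1]);return T[:3,3]+d*(z-T[2,3])/d[2]
def proj(n,p,c=None):
    K,T=c or cam(n);q=K@(T[:3,:3].T@(np.array(p)-T[:3,3]));return q[:2]/q[2]
def move(p,yaw=None):
    """shift in tool axes (cm) from measured pose to tcp p; rz to bring jaw axis y to yaw (deg, mod 180)"""
    o=bot.get_obs();M=R.from_rotvec(o["ee_rot"]).as_matrix()
    r=""
    if yaw is not None:
        a=np.deg2rad(yaw);v=M.T@[np.cos(a),np.sin(a),0];r=np.rad2deg(np.arctan2(-v[0],v[1]));r=(r+90)%180-90
    print("tcp",o["tcp_pos"],"d(cm)",M.T@(np.array(p)-o["tcp_pos"])*100,"rz",r,"tilt",M[:,2],"yaw_y",np.rad2deg(np.arctan2(M[1,1],M[0,1])),"q6",o["q"][5])
E
python3 - <<'E'
from h import *
f=lambda u,v:(170+u/4-.375,165+v/4-.375)
print("socket",at_z("top",f(565,271),.062))
P=[at_z("top",f(*p),.092) for p in[(555,125),(695,114),(706,253)]]
print("fixed",P,"d",np.linalg.norm(P[0]-P[1]),np.linalg.norm(P[1]-P[2]),"4th",P[0]+P[2]-P[1])
for p in[(243,78)]:print("rod",at_z("top",f(*p),.07))
print("stand top corners",[at_z("top",f(*p),.05) for p in[(235,30),(298,77),(257,120),(194,84)]])
for n,(top,foot) in dict(A=((42,286),(60,299)),B=((150,284),(170,302)),C=((263,326),(280,341))).items():
  print(n,"top",at_z("top",f(*top),.066),"foot",at_z("top",f(*foot),0))
  g=at_z("top",f(*foot),0)
  for h in(0,.056,.066,.076):print(h,proj("scene",[g[0],g[1],h]),end=" ")
E
python3 -c "
import cv2
s=cv2.imread('pics/scene0.png')
cv2.imwrite('pics/crop1.png',cv2.resize(s[190:290,370:500],None,fx=6,fy=6,interpolation=cv2.INTER_CUBIC))"
```

```text
socket [ 0.4449 -0.063   0.062 ]
fixed [array([ 0.5582, -0.0535,  0.092 ]), array([ 0.5687, -0.1654,  0.092 ]), array([ 0.4566, -0.174 ,  0.092 ])] d 0.11239608608895683 0.11244071538215589 4th [ 0.4461 -0.0621  0.092 ]
rod [0.5983 0.2    0.07  ]
stand top corners [array([0.6434, 0.2115, 0.05  ]), array([0.6044, 0.1582, 0.05  ]), array([0.5678, 0.1903, 0.05  ]), array([0.5973, 0.2431, 0.05  ])]
A top [0.4274 0.3526 0.066 ] foot [0.4248 0.3543 0.    ]
0 [470.5037 259.0749] 0.056 [474.1606 242.9766] 0.066 [474.831  240.0254] 0.076 [475.5068 237.0504] B top [0.43   0.2672 0.066 ] foot [0.4234 0.2635 0.    ]
0 [440.498  246.8647] 0.056 [443.3803 231.0424] 0.066 [443.9082 228.1444] 0.076 [444.4403 225.2237] C top [0.3976 0.1761 0.066 ] foot [0.3921 0.1714 0.    ]
0 [416.5388 230.6648] 0.056 [418.7903 215.2475] 0.066 [419.2022 212.427 ] 0.076 [419.6172 209.5855]
```

View pics/crop1.png

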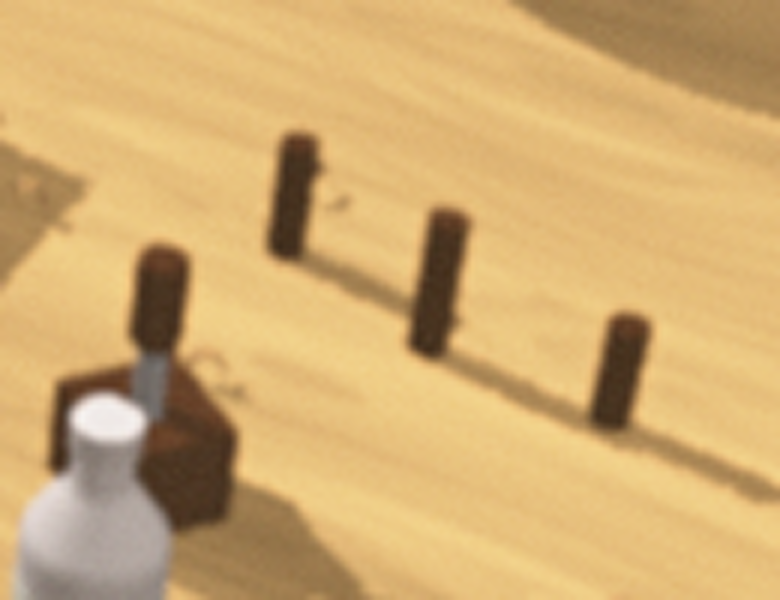

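In the scene crop, pin C is at (300,138)–(286,254), pin B at (450,213)–(430,352) and pin A at (630,318)–(610,425). Their lengths against prediction make C the middle pin, B the long one and A the short one. The stand centre comes out at about (0.603,0.200), and the fixed pins measure 112.4 mm apart, against the stated 113. I'll set out for the rod.

```bash
python3 - <<'E'
from h import *
print(bot.nose_length)
move([.603,.200,.245],90)
E
```

```text
0.014
tcp [0.1307 0.5082 0.2445] d(cm) [-53.4196 -18.0794  -0.0239] rz -14.429807621550836 tilt [-0.0004 -0.0014 -1.    ] yaw_y 75.57021359556668 q6 -0.07026388396511714
```

Request:
apply_moves([
  {"dx":-53.4,"dy":-18.1,"dz":0,"rz":-14.4,"fingers":-1},
  {"dx":-53.4,"dy":-18.1,"dz":0,"rz":-14.4,"fingers":-1},
  {"dx":-53.4,"dy":-18.1,"dz":0,"rz":-14.4,"fingers":-1},
  {"dx":-53.4,"dy":-18.1,"dz":0,"rz":-14.4,"fingers":-1},
  {"dx":-53.4,"dy":-18.1,"dz":0,"rz":-14.4,"fingers":-1},
  {"dx":-53.4,"dy":-18.1,"dz":0,"rz":-14.4,"fingers":-1},
  {"dx":-53.4,"dy":-18.1,"dz":0,"rz":-14.4,"fingers":-1},
  {"dx":-53.4,"dy":-18.1,"dz":0,"rz":-14.4,"fingers":-1},
  {"dx":-53.4,"dy":-18.1,"dz":0,"rz":-14.4,"fingers":-1},
  {"dx":-53.4,"dy":-18.1,"dz":0,"rz":-14.4,"fingers":-1},
])

```text
invalid input
```

Request:
apply_moves([
  {"dx":0,"fingers":-1},
  {"dx":0,"fingers":-1},
  {"dx":0,"fingers":-1},
])

```text
invalid input
```

```bash
python3 - <<'E'
from h import *
move([.603,.200,.245],90)
im=bot.read_camera("wrist")[:,:,::-1];cv2.imwrite("pics/w1.png",im)
print(bot.get_obs()["t"],[proj("wrist",[.603,.2,z]) for z in(.13,.05)])
E
```

```text
tcp [0.1307 0.5082 0.2445] d(cm) [-53.4196 -18.0794  -0.0239] rz -14.429807621550836 tilt [-0.0004 -0.0014 -1.    ] yaw_y 75.57021359556668 q6 -0.07026388396511714
0.15 [array([175.4917, 616.6958]), array([199.3788, 534.717 ])]
```

View pics/w1.png

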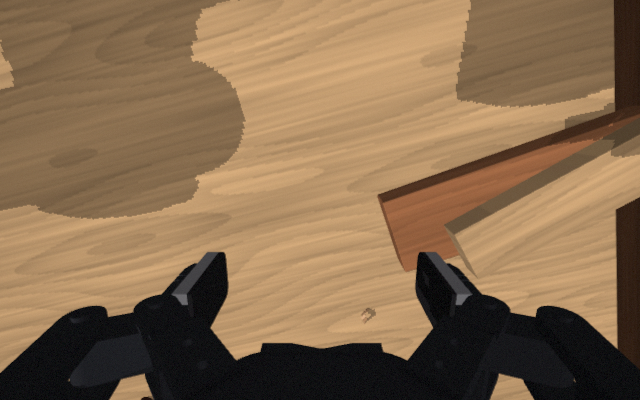

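The moves were refused, so this picture still shows the start pose: open fingers around rows 250–400 and no targets. I'll give every key in each row.

Request:
apply_moves([
  {"fingers":-1,"dx":-53.4,"dy":-18.1,"dz":0,"rx":0,"ry":0,"rz":-14.4},
  {"fingers":-1,"dx":-53.4,"dy":-18.1,"dz":0,"rx":0,"ry":0,"rz":-14.4},
  {"fingers":-1,"dx":-53.4,"dy":-18.1,"dz":0,"rx":0,"ry":0,"rz":-14.4},
  {"fingers":-1,"dx":-53.4,"dy":-18.1,"dz":0,"rx":0,"ry":0,"rz":-14.4},
  {"fingers":-1,"dx":-53.4,"dy":-18.1,"dz":0,"rx":0,"ry":0,"rz":-14.4},
  {"fingers":-1,"dx":-53.4,"dy":-18.1,"dz":0,"rx":0,"ry":0,"rz":-14.4},
  {"fingers":-1,"dx":-53.4,"dy":-18.1,"dz":0,"rx":0,"ry":0,"rz":-14.4},
  {"fingers":-1,"dx":-53.4,"dy":-18.1,"dz":0,"rx":0,"ry":0,"rz":-14.4},
  {"fingers":-1,"dx":-53.4,"dy":-18.1,"dz":0,"rx":0,"ry":0,"rz":-14.4},
  {"fingers":-1,"dx":-53.4,"dy":-18.1,"dz":0,"rx":0,"ry":0,"rz":-14.4},
])

```text
t: 1.15
tcp_pos: [0.5466, 0.2363, 0.245]
ee_rot: [-0.001, -3.141, -0.0]
ft_force: [-0.5, 0.9, -0.2]
opening: 0.0853
```

```bash
python3 - <<'E'
from h import *
move([.603,.200,.245],90)
E
```

```text
tcp [0.5466 0.2363 0.245 ] d(cm) [-5.6382 -3.6269 -0.0066] rz -0.031810735413927205 tilt [-0.0005  0.     -1.    ] yaw_y 89.968188560202 q6 -1.2242778922128132
```

Request:
apply_moves([
  {"fingers":-1,"dx":-5.2,"dy":-3.4,"dz":0,"rx":0,"ry":0,"rz":0},
  {"fingers":-1,"dx":-5.2,"dy":-3.4,"dz":0,"rx":0,"ry":0,"rz":0},
  {"fingers":-1,"dx":-5.2,"dy":-3.4,"dz":0,"rx":0,"ry":0,"rz":0},
  {"fingers":-1,"dx":-5.2,"dy":-3.4,"dz":0,"rx":0,"ry":0,"rz":0},
])

```text
t: 1.55
tcp_pos: [0.5965, 0.2046, 0.2451]
ee_rot: [0.0, -3.141, -0.001]
ft_force: [-0.7, 0.8, -0.8]
opening: 0.0854
```

```bash
python3 - <<'E'
from h import *
move([.603,.200,.245],90)
im=bot.read_camera("wrist")[:,:,::-1];cv2.imwrite("pics/w2.png",im)
print(bot.get_obs()["t"],[proj("wrist",[.603,.2,z]) for z in(.13,.085,.05)])
E
```

```text
tcp [0.5965 0.2046 0.2451] d(cm) [-0.6527 -0.4557  0.0082] rz 0.014234034197897927 tilt [-0.0009  0.0004 -1.    ] yaw_y 90.01421629415078 q6 -1.2993723014767002
1.6 [array([314.0041, 211.3298]), array([315.0012, 197.4668]), array([315.5964, 189.1925])]
```

View pics/w2.png

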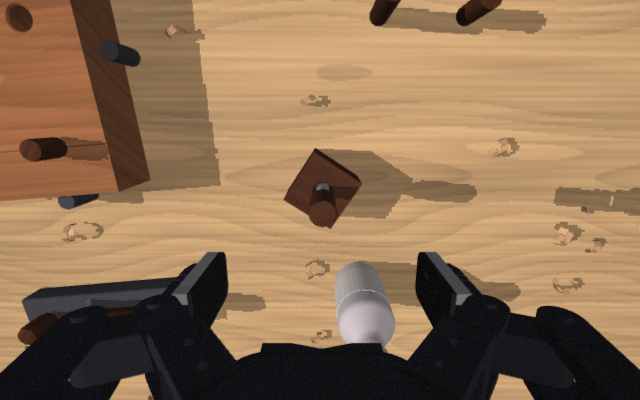

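The wrist view shows the rod handle's top at (323,217) in the stand diamond centred at (323,189). The open socket is at the top left, (18,18), and the glue bottle is beyond the rod at (362,310).

```bash
python3 - <<'E'
from h import *
a=at_z("wrist",(323,217),.13);b=at_z("wrist",(323,189),.05)
print(a,b,"glue",at_z("wrist",(362,285),.08),"glue top view",at_z("top",(213,134),.15),"sock",at_z("wrist",(18,18),.062))
g=(a+b)/2; move([g[0],g[1],.1025],90)
E
```

```text
[0.6078 0.2073 0.13  ] [0.6028 0.2078 0.05  ] glue [0.698  0.2483 0.08  ] glue top view [0.7404 0.2481 0.15  ] sock [ 0.4462 -0.0611  0.062 ]
tcp [0.5962 0.205  0.2455] d(cm) [-0.9088  0.2471 14.3006] rz 0.06262006692109878 tilt [-0.0002  0.0004 -1.    ] yaw_y 90.06261573701273 q6 -1.2994518734421185
```

Request:
apply_moves([
  {"fingers":-1,"dx":-0.8,"dy":0.25,"dz":4,"rx":0,"ry":0,"rz":0},
  {"fingers":-1,"dx":-0.8,"dy":0.25,"dz":8,"rx":0,"ry":0,"rz":0},
  {"fingers":-1,"dx":-0.8,"dy":0.25,"dz":11,"rx":0,"ry":0,"rz":0},
  {"fingers":-1,"dx":-0.8,"dy":0.25,"dz":14.3,"rx":0,"ry":0,"rz":0},
  {"fingers":-1,"dx":-0.8,"dy":0.25,"dz":14.3,"rx":0,"ry":0,"rz":0},
  {"fingers":0,"dx":-0.8,"dy":0.25,"dz":14.3,"rx":0,"ry":0,"rz":0},
  {"fingers":0.3,"dx":-0.8,"dy":0.25,"dz":14.3,"rx":0,"ry":0,"rz":0},
  {"fingers":1,"dx":-0.8,"dy":0.25,"dz":14.3,"rx":0,"ry":0,"rz":0},
  {"fingers":1,"dx":-0.8,"dy":0.25,"dz":14.3,"rx":0,"ry":0,"rz":0},
  {"fingers":1,"dx":-0.8,"dy":0.25,"dz":14.3,"rx":0,"ry":0,"rz":0},
], force=30)

```text
t: 2.6
tcp_pos: [0.6058, 0.2062, 0.1039]
ee_rot: [0.001, 3.139, 0.0]
ft_force: [-0.0, 0.2, 5.9]
opening: 0.0234
```

Request:
apply_moves([
  {"fingers":1,"dx":0,"dy":0,"dz":0,"rx":0,"ry":0,"rz":0},
  {"fingers":1,"dx":0,"dy":0,"dz":0,"rx":0,"ry":0,"rz":0},
  {"fingers":1,"dx":0,"dy":0,"dz":0,"rx":0,"ry":0,"rz":0},
])

```text
t: 2.9
tcp_pos: [0.6059, 0.2062, 0.1038]
ee_rot: [0.001, 3.139, 0.001]
ft_force: [-0.7, -1.6, 5.0]
opening: 0.0234
```

```bash
python3 - <<'E'
from h import *
o=bot.get_obs();print(o["ft_force"],o["moment"])
move([.604,.2073,.1025],90)
E
```

```text
[-0.6832 -1.6388  4.9596] [-0.1832  0.165   0.0656]
tcp [0.6059 0.2062 0.1038] d(cm) [0.1901 0.1104 0.1338] rz -0.045917291861741205 tilt [ 0.0023  0.0004 -1.    ] yaw_y 89.95413526033768 q6 -1.2995498396127017
```

Request:
apply_moves([
  {"fingers":1,"dx":0,"dy":0,"dz":-2,"rx":0,"ry":0,"rz":0},
  {"fingers":1,"dx":0,"dy":0,"dz":-5,"rx":0,"ry":0,"rz":0},
  {"fingers":1,"dx":0,"dy":0,"dz":-9,"rx":0,"ry":0,"rz":0},
  {"fingers":1,"dx":0,"dy":0,"dz":-13,"rx":0,"ry":0,"rz":0},
  {"fingers":1,"dx":0,"dy":0,"dz":-13,"rx":0,"ry":0,"rz":0},
  {"fingers":1,"dx":0,"dy":0,"dz":-13,"rx":0,"ry":0,"rz":0},
])

```text
t: 3.5
tcp_pos: [0.6054, 0.2063, 0.233]
ee_rot: [0.001, 3.14, 0.001]
ft_force: [0.2, -0.3, -1.3]
opening: 0.0233
```

```bash
python3 - <<'E'
from h import *
o=bot.get_obs();print(o["ft_force"],o["moment"],o["opening"])
move([.446,-.0615,.19],90)
E
```

```text
[ 0.1964 -0.3473 -1.3176] [0.0011 0.0408 0.042 ] 0.023250173868153427
tcp [0.6054 0.2063 0.233 ] d(cm) [ 15.9364 -26.7965   4.2552] rz -0.03165527207970342 tilt [ 0.0015  0.0007 -1.    ] yaw_y 89.96840229039405 q6 -1.299555101964039
```

Request:
apply_moves([
  {"fingers":1,"dx":15.9,"dy":-26.8,"dz":0,"rx":0,"ry":0,"rz":0},
  {"fingers":1,"dx":15.9,"dy":-26.8,"dz":0,"rx":0,"ry":0,"rz":0},
  {"fingers":1,"dx":15.9,"dy":-26.8,"dz":0,"rx":0,"ry":0,"rz":0},
  {"fingers":1,"dx":15.9,"dy":-26.8,"dz":0,"rx":0,"ry":0,"rz":0},
  {"fingers":1,"dx":15.9,"dy":-26.8,"dz":0,"rx":0,"ry":0,"rz":0},
  {"fingers":1,"dx":15.9,"dy":-26.8,"dz":0,"rx":0,"ry":0,"rz":0},
  {"fingers":1,"dx":15.9,"dy":-26.8,"dz":0,"rx":0,"ry":0,"rz":0},
  {"fingers":1,"dx":15.9,"dy":-26.8,"dz":4,"rx":0,"ry":0,"rz":0},
  {"fingers":1,"dx":15.9,"dy":-26.8,"dz":4,"rx":0,"ry":0,"rz":0},
  {"fingers":1,"dx":15.9,"dy":-26.8,"dz":4,"rx":0,"ry":0,"rz":0},
])

```text
t: 4.5
tcp_pos: [0.4455, -0.0611, 0.1912]
ee_rot: [0.0, -3.138, -0.002]
ft_force: [0.0, 0.6, -0.1]
opening: 0.0231
```

```bash
python3 - <<'E'
from h import *
o=bot.get_obs();print(o["ft_force"],o["moment"],o["opening"])
move([.446,-.0615,.19],90)
im=bot.read_camera("wrist")[:,:,::-1];cv2.imwrite("pics/w3.png",im)
p=o["tcp_pos"]
print("hole pred",proj("wrist",[.446,-.0615,.062]),"rod tip pred",proj("wrist",[p[0],p[1],p[2]-.0938]))
E
```

```text
[ 0.001   0.6378 -0.11  ] [-0.0003  0.0113 -0.0457] 0.023138508899833155
tcp [ 0.4455 -0.0611  0.1912] d(cm) [-0.0468 -0.044   0.1224] rz 0.006690660891990774 tilt [-0.0036  0.0011 -1.    ] yaw_y 90.00645172533957 q6 -1.7894522867776204
hole pred [319.8013 198.2377] rod tip pred [320.242  209.6378]
```

View pics/w3.png

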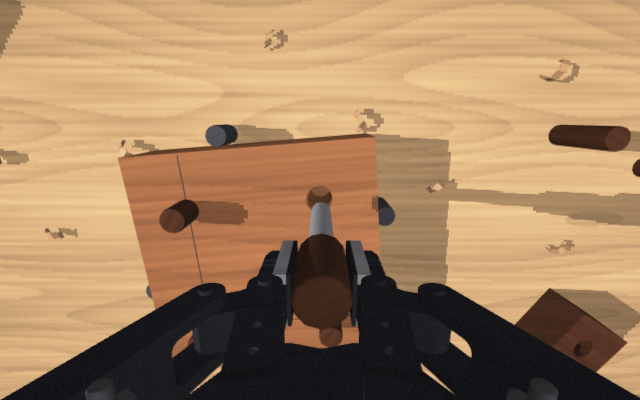

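The socket is at (319,197), about 1 px from the prediction, and the rod tip at (321,207). I'll shift by about 1 mm and lower the rod into the mouth.

Request:
apply_moves([
  {"fingers":1,"dx":-0.1,"dy":-0.12,"dz":1.5,"rx":0,"ry":0,"rz":0},
  {"fingers":1,"dx":-0.1,"dy":-0.12,"dz":2.8,"rx":0,"ry":0,"rz":0},
  {"fingers":1,"dx":-0.1,"dy":-0.12,"dz":3.3,"rx":0,"ry":0,"rz":0},
  {"fingers":1,"dx":-0.1,"dy":-0.12,"dz":3.6,"rx":0,"ry":0,"rz":0},
  {"fingers":1,"dx":-0.1,"dy":-0.12,"dz":3.9,"rx":0,"ry":0,"rz":0},
  {"fingers":1,"dx":-0.1,"dy":-0.12,"dz":3.9,"rx":0,"ry":0,"rz":0},
])

```text
t: 5.15
tcp_pos: [0.4471, -0.0628, 0.1533]
ee_rot: [0.001, 3.142, 0.0]
ft_force: [-0.8, 0.5, -1.1]
opening: 0.0232
```

Request:
apply_moves([
  {"fingers":1,"dx":0,"dy":0,"dz":0.5,"rx":0,"ry":0,"rz":0},
  {"fingers":1,"dx":0,"dy":0,"dz":1.0,"rx":0,"ry":0,"rz":0},
  {"fingers":1,"dx":0,"dy":0,"dz":1.5,"rx":0,"ry":0,"rz":0},
  {"fingers":1,"dx":0,"dy":0,"dz":1.5,"rx":0,"ry":0,"rz":0},
])

```text
t: 5.55
tcp_pos: [0.4466, -0.0627, 0.1373]
ee_rot: [-0.001, -3.14, -0.001]
ft_force: [0.3, 0.2, -1.4]
opening: 0.0232
```

Request:
apply_moves([
  {"fingers":1,"dx":0,"dy":0,"dz":0.4,"rx":0,"ry":0,"rz":0},
  {"fingers":1,"dx":0,"dy":0,"dz":0.6,"rx":0,"ry":0,"rz":0},
  {"fingers":1,"dx":0,"dy":0,"dz":0.75,"rx":0,"ry":0,"rz":0},
  {"fingers":1,"dx":0,"dy":0,"dz":0.9,"rx":0,"ry":0,"rz":0},
  {"fingers":1,"dx":0,"dy":0,"dz":0.9,"rx":0,"ry":0,"rz":0},
])

```text
t: 6.05
tcp_pos: [0.447, -0.0628, 0.1291]
ee_rot: [-0.001, -3.141, -0.0]
ft_force: [-0.7, -0.3, -0.7]
opening: 0.0234
```

Request:
apply_moves([
  {"fingers":1,"dx":0,"dy":0,"dz":0.1,"rx":0,"ry":0,"rz":0},
  {"fingers":1,"dx":0,"dy":0,"dz":0.2,"rx":0,"ry":0,"rz":0},
  {"fingers":1,"dx":0,"dy":0,"dz":0.2,"rx":0,"ry":0,"rz":0},
])

```text
t: 6.35
tcp_pos: [0.447, -0.0628, 0.1271]
ee_rot: [-0.001, -3.141, -0.0]
ft_force: [0.4, 0.1, -0.9]
opening: 0.0233
```

Not 26 mm. I'll go on toward 36 mm (TCP about 0.1198).

Request:
apply_moves([
  {"fingers":1,"dx":0,"dy":0,"dz":0.3,"rx":0,"ry":0,"rz":0},
  {"fingers":1,"dx":0,"dy":0,"dz":0.5,"rx":0,"ry":0,"rz":0},
  {"fingers":1,"dx":0,"dy":0,"dz":0.65,"rx":0,"ry":0,"rz":0},
  {"fingers":1,"dx":0,"dy":0,"dz":0.75,"rx":0,"ry":0,"rz":0},
  {"fingers":1,"dx":0,"dy":0,"dz":0.8,"rx":0,"ry":0,"rz":0},
  {"fingers":1,"dx":0,"dy":0,"dz":0.8,"rx":0,"ry":0,"rz":0},
])

```text
t: 6.95
tcp_pos: [0.4471, -0.0628, 0.1194]
ee_rot: [0.001, 3.142, 0.0]
ft_force: [-0.8, 0.2, -0.4]
opening: 0.0232
```

Request:
apply_moves([
  {"fingers":1,"dx":0,"dy":0,"dz":0.1,"rx":0,"ry":0,"rz":0},
  {"fingers":1,"dx":0,"dy":0,"dz":0.2,"rx":0,"ry":0,"rz":0},
  {"fingers":1,"dx":0,"dy":0,"dz":0.2,"rx":0,"ry":0,"rz":0},
])

```text
t: 7.25
tcp_pos: [0.4473, -0.0628, 0.1178]
ee_rot: [0.001, 3.141, 0.0]
ft_force: [-1.6, 1.2, 4.9]
opening: 0.0232
```

Request:
apply_moves([
  {"fingers":1,"dx":0,"dy":0,"dz":0.05,"rx":0,"ry":0,"rz":0},
  {"fingers":1,"dx":0,"dy":0,"dz":0.1,"rx":0,"ry":0,"rz":0},
  {"fingers":1,"dx":0,"dy":0,"dz":0.1,"rx":0,"ry":0,"rz":0},
])

```text
t: 7.55
tcp_pos: [0.4474, -0.0627, 0.117]
ee_rot: [0.001, 3.141, 0.0]
ft_force: [-3.0, 1.5, 6.7]
opening: 0.0231
```

Request:
apply_moves([
  {"fingers":1,"dx":0.05,"dy":0,"dz":-0.1,"rx":0,"ry":0,"rz":0},
  {"fingers":1,"dx":0.1,"dy":0,"dz":-0.2,"rx":0,"ry":0,"rz":0},
  {"fingers":1,"dx":0.15,"dy":0.05,"dz":-0.3,"rx":0,"ry":0,"rz":0},
  {"fingers":1,"dx":0.15,"dy":0.05,"dz":-0.3,"rx":0,"ry":0,"rz":0},
])

```text
t: 7.95
tcp_pos: [0.4455, -0.0624, 0.1191]
ee_rot: [0.001, 3.142, -0.0]
ft_force: [1.4, 0.2, 1.0]
opening: 0.0234
```

```bash
python3 - <<'E'
from h import *
o=bot.get_obs();print(o["ft_force"],o["moment"],o["tcp_pos"])
im=bot.read_camera("wrist")[:,:,::-1];cv2.imwrite("pics/w4.png",im[120:340,180:460].repeat(2,0).repeat(2,1))
E
```

```text
[1.3642 0.2244 0.9874] [-0.0438 -0.1184  0.0007] [ 0.4455 -0.0624  0.1191]
```

View pics/w4.png

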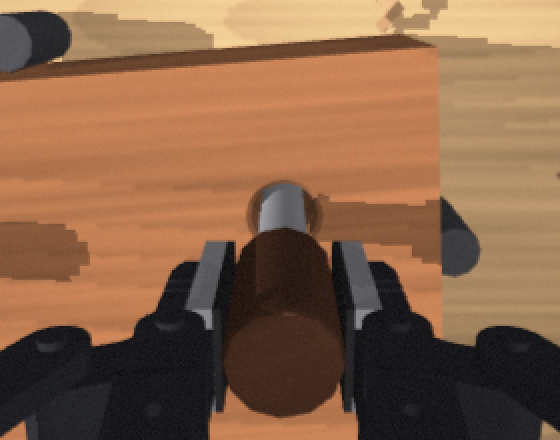

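The rod sits in the socket near its -x rim, with the hole centre about (284,214) in the crop. I'll centre a little and press again.

Request:
apply_moves([
  {"fingers":1,"dx":-0.07,"dy":0,"dz":0,"rx":0,"ry":0,"rz":0},
  {"fingers":1,"dx":-0.07,"dy":0,"dz":0.1,"rx":0,"ry":0,"rz":0},
  {"fingers":1,"dx":-0.07,"dy":0,"dz":0.2,"rx":0,"ry":0,"rz":0},
  {"fingers":1,"dx":-0.07,"dy":0,"dz":0.2,"rx":0,"ry":0,"rz":0},
])

```text
t: 8.4
tcp_pos: [0.4463, -0.0622, 0.1175]
ee_rot: [-0.001, -3.141, -0.001]
ft_force: [-2.2, 1.8, 5.1]
opening: 0.0229
```

Request:
apply_moves([
  {"fingers":1,"dx":0,"dy":0,"dz":0.05,"rx":0,"ry":0,"rz":0},
  {"fingers":1,"dx":0,"dy":0,"dz":0.1,"rx":0,"ry":0,"rz":0},
  {"fingers":1,"dx":0,"dy":0,"dz":0.1,"rx":0,"ry":0,"rz":0},
])

```text
t: 8.7
tcp_pos: [0.4463, -0.0622, 0.1169]
ee_rot: [0.001, 3.141, 0.001]
ft_force: [-2.9, 1.9, 7.2]
opening: 0.0233
```

Contact repeats at TCP z ≈ 0.119 (1 N at 0.1191, 5 N at 0.1175 and 7 N at 0.1169, in two places). That puts the tip at about 25 mm above the bench, so the socket is 36 mm deep and the middle pin is the right one. Now the rod goes back.

Request:
apply_moves([
  {"fingers":1,"dx":0,"dy":0,"dz":-3,"rx":0,"ry":0,"rz":0},
  {"fingers":1,"dx":0,"dy":0,"dz":-7,"rx":0,"ry":0,"rz":0},
  {"fingers":1,"dx":0,"dy":0,"dz":-11,"rx":0,"ry":0,"rz":0},
  {"fingers":1,"dx":0,"dy":0,"dz":-11,"rx":0,"ry":0,"rz":0},
])

```text
t: 9.1
tcp_pos: [0.4483, -0.0628, 0.2319]
ee_rot: [0.001, 3.132, -0.004]
ft_force: [1.1, -0.3, -0.8]
opening: 0.0231
```

```bash
python3 - <<'E'
from h import *
move([.605,.2062,.228],90)
E
```

```text
tcp [ 0.4483 -0.0628  0.2319] d(cm) [-15.6522  26.9124   0.4886] rz -0.027244489288534623 tilt [ 0.0099 -0.0023 -0.9999] yaw_y 89.97146946314913 q6 -1.7911561617684761
```

Request:
apply_moves([
  {"fingers":1,"dx":-15.8,"dy":26.85,"dz":0,"rx":0,"ry":0,"rz":0},
  {"fingers":1,"dx":-15.8,"dy":26.85,"dz":0,"rx":0,"ry":0,"rz":0},
  {"fingers":1,"dx":-15.8,"dy":26.85,"dz":0,"rx":0,"ry":0,"rz":0},
  {"fingers":1,"dx":-15.8,"dy":26.85,"dz":0,"rx":0,"ry":0,"rz":0},
  {"fingers":1,"dx":-15.8,"dy":26.85,"dz":0,"rx":0,"ry":0,"rz":0},
  {"fingers":1,"dx":-15.8,"dy":26.85,"dz":0,"rx":0,"ry":0,"rz":0},
  {"fingers":1,"dx":-15.8,"dy":26.85,"dz":3,"rx":0,"ry":0,"rz":0},
  {"fingers":1,"dx":-15.8,"dy":26.85,"dz":5,"rx":0,"ry":0,"rz":0},
  {"fingers":1,"dx":-15.8,"dy":26.85,"dz":5,"rx":0,"ry":0,"rz":0},
  {"fingers":1,"dx":-15.8,"dy":26.85,"dz":5,"rx":0,"ry":0,"rz":0},
])

```text
t: 10.1
tcp_pos: [0.6042, 0.2058, 0.1756]
ee_rot: [-0.001, -3.14, 0.001]
ft_force: [-1.6, 0.3, -0.6]
opening: 0.0233
```

```bash
python3 - <<'E'
from h import *
move([.6059,.2062,.18],90)
p=bot.get_obs()["tcp_pos"]
im=bot.read_camera("wrist")[:,:,::-1];cv2.imwrite("pics/w5.png",im[120:340,180:460].repeat(2,0).repeat(2,1))
f=lambda q:(proj("wrist",q)-[180,120])*2
print("hole pred",f([.6042,.207,.05]),"tip pred",f([p[0],p[1],p[2]-.0938]),"1mm x",f([.6052,.207,.05]))
E
```

```text
tcp [0.6042 0.2058 0.1756] d(cm) [-0.174   0.0404 -0.4376] rz -0.04097557487828851 tilt [-0.0015 -0.0004 -1.    ] yaw_y 89.95905793701746 q6 -1.2996305868839757
hole pred [283.3768 157.5853] tip pred [280.32   179.3274] 1mm x [283.3774 159.9006]
```

View pics/w5.png

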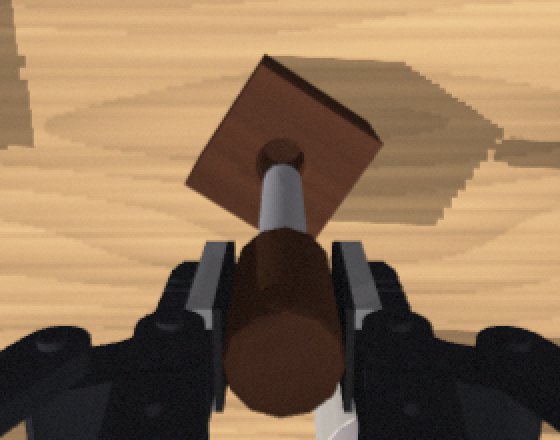

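The stand hole is centred at about (280,161) in the crop and the rod tip at about (281,180), so they line up to within 1–2 mm.

Request:
apply_moves([
  {"fingers":1,"dx":-0.14,"dy":0,"dz":1.5,"rx":0,"ry":0,"rz":0},
  {"fingers":1,"dx":-0.14,"dy":0,"dz":2.6,"rx":0,"ry":0,"rz":0},
  {"fingers":1,"dx":-0.14,"dy":0,"dz":3.1,"rx":0,"ry":0,"rz":0},
  {"fingers":1,"dx":-0.14,"dy":0,"dz":3.5,"rx":0,"ry":0,"rz":0},
  {"fingers":1,"dx":-0.14,"dy":0,"dz":4.0,"rx":0,"ry":0,"rz":0},
  {"fingers":1,"dx":-0.14,"dy":0,"dz":4.0,"rx":0,"ry":0,"rz":0},
])

```text
t: 10.75
tcp_pos: [0.6056, 0.206, 0.1356]
ee_rot: [-0.001, -3.141, 0.0]
ft_force: [-0.7, -0.4, -1.1]
opening: 0.0235
```

In the hole without contact. I'll lower it to the bottom.

Request:
apply_moves([
  {"fingers":1,"dx":0,"dy":0,"dz":0.8,"rx":0,"ry":0,"rz":0},
  {"fingers":1,"dx":0,"dy":0,"dz":1.6,"rx":0,"ry":0,"rz":0},
  {"fingers":1,"dx":0,"dy":0,"dz":2.3,"rx":0,"ry":0,"rz":0},
  {"fingers":1,"dx":0,"dy":0,"dz":2.7,"rx":0,"ry":0,"rz":0},
  {"fingers":1,"dx":0,"dy":0,"dz":3.0,"rx":0,"ry":0,"rz":0},
  {"fingers":1,"dx":0,"dy":0,"dz":3.1,"rx":0,"ry":0,"rz":0},
  {"fingers":1,"dx":0,"dy":0,"dz":3.15,"rx":0,"ry":0,"rz":0},
  {"fingers":1,"dx":0,"dy":0,"dz":3.15,"rx":0,"ry":0,"rz":0},
])

```text
t: 11.55
tcp_pos: [0.6059, 0.2061, 0.1051]
ee_rot: [0.001, 3.141, 0.0]
ft_force: [-1.0, -0.3, -1.2]
opening: 0.0233
```

Request:
apply_moves([
  {"fingers":1,"dx":0,"dy":0,"dz":0.1,"rx":0,"ry":0,"rz":0},
  {"fingers":1,"dx":0,"dy":0,"dz":0.2,"rx":0,"ry":0,"rz":0},
  {"fingers":1,"dx":0,"dy":0,"dz":0.2,"rx":0,"ry":0,"rz":0},
])

```text
t: 11.85
tcp_pos: [0.6062, 0.2062, 0.1039]
ee_rot: [0.001, 3.14, 0.001]
ft_force: [-0.9, 0.5, 4.1]
opening: 0.0233
```

The rod rests on the stand's floor at TCP z 0.1039, the same as at the start, which confirms the tip offset and the 36 mm reading. I'll release and rise.

Request:
apply_moves([
  {"fingers":0,"dx":0,"dy":0,"dz":-0.05,"rx":0,"ry":0,"rz":0},
  {"fingers":-1,"dx":0,"dy":0,"dz":-0.05,"rx":0,"ry":0,"rz":0},
  {"fingers":-1,"dx":0,"dy":0,"dz":-0.05,"rx":0,"ry":0,"rz":0},
  {"fingers":-1,"dx":0,"dy":0,"dz":-0.05,"rx":0,"ry":0,"rz":0},
  {"fingers":-1,"dx":0,"dy":0,"dz":-0.05,"rx":0,"ry":0,"rz":0},
  {"fingers":-1,"dx":0,"dy":0,"dz":-4,"rx":0,"ry":0,"rz":0},
  {"fingers":-1,"dx":0,"dy":0,"dz":-8,"rx":0,"ry":0,"rz":0},
  {"fingers":-1,"dx":0,"dy":0,"dz":-10,"rx":0,"ry":0,"rz":0},
  {"fingers":-1,"dx":0,"dy":0,"dz":-10,"rx":0,"ry":0,"rz":0},
])

```text
t: 12.75
tcp_pos: [0.6072, 0.2065, 0.2074]
ee_rot: [0.001, 3.134, 0.003]
ft_force: [-0.2, 0.0, 0.7]
opening: 0.0853
```

```bash
python3 - <<'E'
from h import *
# middle pin C approx
move([.394,.173,.185],90); move([.394,.173,.185],60)
E
```

```text
tcp [0.6072 0.2065 0.2074] d(cm) [21.3337 -3.3629  2.0785] rz -0.023864175703053547 tilt [ 0.0074  0.0022 -1.    ] yaw_y 89.9770614144556 q6 -1.300175943338716
tcp [0.6072 0.2065 0.2074] d(cm) [21.3337 -3.3629  2.0785] rz 29.975738580194488 tilt [ 0.0074  0.0022 -1.    ] yaw_y 89.9770614144556 q6 -1.300175943338716
```

Request:
apply_moves([
  {"fingers":-1,"dx":5,"dy":0,"dz":0,"rx":0,"ry":0,"rz":0},
  {"fingers":-1,"dx":10,"dy":-2,"dz":0,"rx":0,"ry":0,"rz":0},
  {"fingers":-1,"dx":15,"dy":-3.4,"dz":1,"rx":0,"ry":0,"rz":0},
  {"fingers":-1,"dx":20,"dy":-3.4,"dz":2.1,"rx":0,"ry":0,"rz":0},
  {"fingers":-1,"dx":21.2,"dy":-3.4,"dz":2.1,"rx":0,"ry":0,"rz":0},
  {"fingers":-1,"dx":21.2,"dy":-3.4,"dz":2.1,"rx":0,"ry":0,"rz":0},
  {"fingers":-1,"dx":21.2,"dy":-3.4,"dz":2.1,"rx":0,"ry":0,"rz":0},
])

```text
t: 13.45
tcp_pos: [0.3939, 0.1722, 0.1813]
ee_rot: [-0.0, -3.142, 0.0]
ft_force: [0.8, 0.4, -0.1]
opening: 0.0858
```

```bash
python3 - <<'E'
from h import *
move([.394,.173,.185],90)
c=cam("wrist");im=bot.read_camera("wrist")[:,:,::-1];cv2.imwrite("pics/w6.png",im)
print("C top/foot pred",proj("wrist",[.394,.173,.066]),proj("wrist",[.394,.173,0]))
E
```

```text
tcp [0.3939 0.1722 0.1813] d(cm) [-0.0138  0.0843 -0.3703] rz -0.009286415842325368 tilt [-0.0001 -0.0001 -1.    ] yaw_y 89.9907138824777 q6 -1.2444610426433689
C top/foot pred [321.2709 202.7766] [321.2195 185.3321]
```

View pics/w6.png

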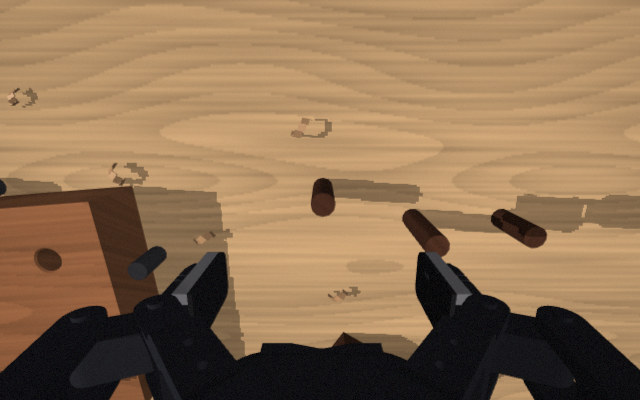

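The middle-pin candidate C has its top at about (323,203) and its foot at (322,187). B's top is at (436,242) and A's at (534,235). I'll check the lengths and work out the approach.

```bash
python3 - <<'E'
from h import *
from scipy.optimize import least_squares
c=cam("wrist")
for n,t,f in(("C",(323,203.5),(322.3,187)),("B",(436,242),(411,217)),("A",(534.5,235),(502,218))):
    r=least_squares(lambda p:np.r_[proj("",[p[0],p[1],p[2]],c)-t,proj("",[p[0],p[1],0],c)-f],[.4,.2,.066])
    print(n,r.x,r.cost)
t=at_z("",(323,203.5),.066,c);print(t)
move([t[0],t[1],.053],90)
E
```

```text
C [0.3957 0.1743 0.062 ] 0.031918384468550345
B [0.4266 0.2661 0.0698] 0.7877829318760398
A [0.4279 0.3595 0.0506] 0.2692515165054835
[0.3946 0.1744 0.066 ]
tcp [0.3943 0.1722 0.1815] d(cm) [-0.0244  0.2206 12.8508] rz -0.030704163880315605 tilt [ 0.     -0.0001 -1.    ] yaw_y 89.96929568177438 q6 -1.244396373833343
```

Request:
apply_moves([
  {"fingers":-0.2,"dx":-0.08,"dy":0.22,"dz":4,"rx":0,"ry":0,"rz":0},
  {"fingers":-0.2,"dx":-0.08,"dy":0.22,"dz":7,"rx":0,"ry":0,"rz":0},
  {"fingers":-0.2,"dx":-0.08,"dy":0.22,"dz":10,"rx":0,"ry":0,"rz":0},
  {"fingers":-0.2,"dx":-0.08,"dy":0.22,"dz":12.75,"rx":0,"ry":0,"rz":0},
  {"fingers":-0.2,"dx":-0.08,"dy":0.22,"dz":12.75,"rx":0,"ry":0,"rz":0},
  {"fingers":0.2,"dx":-0.08,"dy":0.22,"dz":12.75,"rx":0,"ry":0,"rz":0},
  {"fingers":0.4,"dx":-0.08,"dy":0.22,"dz":12.75,"rx":0,"ry":0,"rz":0},
  {"fingers":1,"dx":-0.08,"dy":0.22,"dz":12.75,"rx":0,"ry":0,"rz":0},
  {"fingers":1,"dx":-0.08,"dy":0.22,"dz":12.75,"rx":0,"ry":0,"rz":0},
  {"fingers":1,"dx":-0.08,"dy":0.22,"dz":12.75,"rx":0,"ry":0,"rz":0},
], force=30)

```text
t: 14.5
tcp_pos: [0.3958, 0.1747, 0.056]
ee_rot: [0.001, 3.138, 0.002]
ft_force: [-0.1, -0.2, 7.0]
opening: 0.0186
```

Request:
apply_moves([
  {"fingers":1,"dx":0,"dy":0,"dz":0,"rx":0,"ry":0,"rz":0},
  {"fingers":1,"dx":0,"dy":0,"dz":0,"rx":0,"ry":0,"rz":0},
  {"fingers":1,"dx":0,"dy":0,"dz":0,"rx":0,"ry":0,"rz":0},
])

```text
t: 14.8
tcp_pos: [0.3958, 0.1747, 0.056]
ee_rot: [0.001, 3.138, 0.002]
ft_force: [0.2, -0.4, 7.0]
opening: 0.019
```

Request:
apply_moves([
  {"fingers":1,"dx":0,"dy":0,"dz":-3,"rx":0,"ry":0,"rz":0},
  {"fingers":1,"dx":0,"dy":0,"dz":-7,"rx":0,"ry":0,"rz":0},
  {"fingers":1,"dx":0,"dy":0,"dz":-11,"rx":0,"ry":0,"rz":0},
  {"fingers":1,"dx":0,"dy":0,"dz":-11,"rx":0,"ry":0,"rz":0},
  {"fingers":1,"dx":0,"dy":0,"dz":-11,"rx":0,"ry":0,"rz":0},
])

```text
t: 15.3
tcp_pos: [0.395, 0.1745, 0.1653]
ee_rot: [0.001, 3.139, 0.001]
ft_force: [0.0, -0.5, -0.5]
opening: 0.0189
```

```bash
python3 - <<'E'
from h import *
move([.446,-.062,.140],90)
E
```

```text
tcp [0.395  0.1745 0.1653] d(cm) [ -5.1075 -23.6546   2.5173] rz -0.023563306115434557 tilt [ 0.0024  0.0009 -1.    ] yaw_y 89.97656042738072 q6 -1.239885916103805
```

Request:
apply_moves([
  {"fingers":1,"dx":-1,"dy":-5,"dz":0,"rx":0,"ry":0,"rz":0},
  {"fingers":1,"dx":-5.1,"dy":-23.65,"dz":0,"rx":0,"ry":0,"rz":0},
  {"fingers":1,"dx":-5.1,"dy":-23.65,"dz":0,"rx":0,"ry":0,"rz":0},
  {"fingers":1,"dx":-5.1,"dy":-23.65,"dz":0,"rx":0,"ry":0,"rz":0},
  {"fingers":1,"dx":-5.1,"dy":-23.65,"dz":0,"rx":0,"ry":0,"rz":0},
  {"fingers":1,"dx":-5.1,"dy":-23.65,"dz":0,"rx":0,"ry":0,"rz":0},
  {"fingers":1,"dx":-5.1,"dy":-23.65,"dz":2.4,"rx":0,"ry":0,"rz":0},
  {"fingers":1,"dx":-5.1,"dy":-23.65,"dz":2.4,"rx":0,"ry":0,"rz":0},
  {"fingers":1,"dx":-5.1,"dy":-23.65,"dz":2.4,"rx":0,"ry":0,"rz":0},
  {"fingers":1,"dx":-5.1,"dy":-23.65,"dz":2.4,"rx":0,"ry":0,"rz":0},
])

```text
t: 16.3
tcp_pos: [0.4456, -0.0616, 0.1408]
ee_rot: [-0.001, 3.141, 0.0]
ft_force: [0.7, -1.2, -0.1]
opening: 0.0189
```

```bash
python3 - <<'E'
from h import *
move([.446,-.062,.140],90)
p=bot.get_obs()["tcp_pos"]
c=cam("wrist");im=bot.read_camera("wrist")[:,:,::-1];cv2.imwrite("pics/w7.png",cv2.resize(im[120:300,220:420],None,fx=4,fy=4,interpolation=cv2.INTER_CUBIC))
f=lambda q:(proj("",q,c)-[220,120])*4
print("hole pred",f([.446,-.062,.062]),"foot pred",f([p[0],p[1],p[2]-.056]),"+1mm x",f([.447,-.062,.062]),"+1mm y",f([.446,-.061,.062]))
E
```

```text
tcp [ 0.4456 -0.0616  0.1408] d(cm) [-0.0356 -0.0433  0.0828] rz 0.03295007423595564 tilt [ 0.0005  0.0001 -1.    ] yaw_y 90.03295233190306 q6 -1.7908959811641534
hole pred [397.9261 391.2869] foot pred [400.0568 435.0105] +1mm x [397.9296 396.8114] +1mm y [403.7389 391.2902]
```

View pics/w7.png

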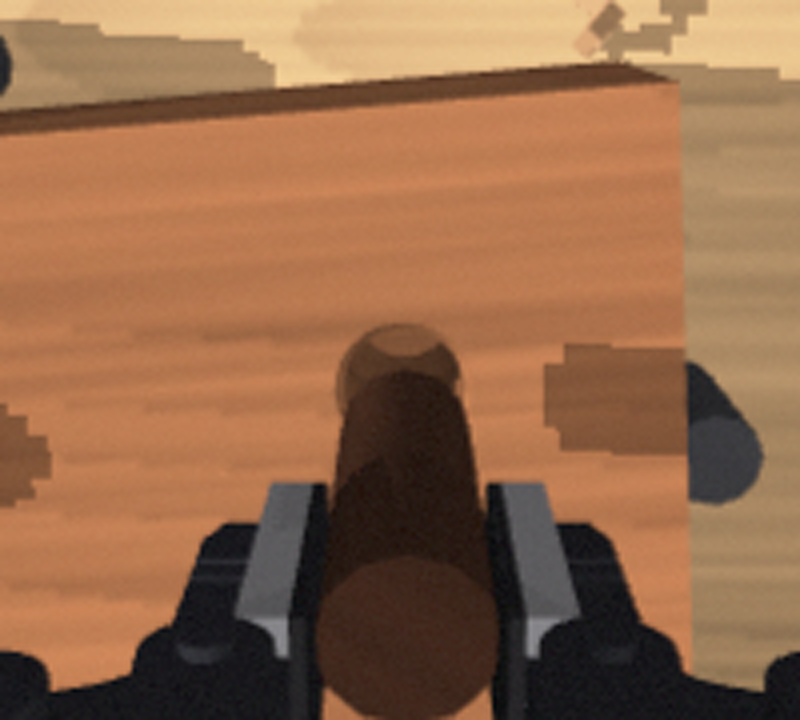

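The socket is centred at about (400,387) in the crop and the pin foot at about (405,430), so the pin sits about 1 mm too far in +y. I'll correct and lower it to the mouth.

Request:
apply_moves([
  {"fingers":1,"dx":0,"dy":-0.09,"dz":1.0,"rx":0,"ry":0,"rz":0},
  {"fingers":1,"dx":0,"dy":-0.09,"dz":1.8,"rx":0,"ry":0,"rz":0},
  {"fingers":1,"dx":0,"dy":-0.09,"dz":2.2,"rx":0,"ry":0,"rz":0},
  {"fingers":1,"dx":0,"dy":-0.09,"dz":2.4,"rx":0,"ry":0,"rz":0},
  {"fingers":1,"dx":0,"dy":-0.09,"dz":2.5,"rx":0,"ry":0,"rz":0},
  {"fingers":1,"dx":0,"dy":-0.09,"dz":2.5,"rx":0,"ry":0,"rz":0},
])

```text
t: 16.95
tcp_pos: [0.4461, -0.0629, 0.1161]
ee_rot: [0.001, 3.14, 0.001]
ft_force: [0.3, 1.7, 0.8]
opening: 0.019
```

Request:
apply_moves([
  {"fingers":1,"dx":0,"dy":0.04,"dz":0.1,"rx":0,"ry":0,"rz":0},
  {"fingers":1,"dx":0,"dy":0.04,"dz":0.2,"rx":0,"ry":0,"rz":0},
  {"fingers":1,"dx":0,"dy":0.04,"dz":0.3,"rx":0,"ry":0,"rz":0},
  {"fingers":1,"dx":0,"dy":0.04,"dz":0.3,"rx":0,"ry":0,"rz":0},
])

```text
t: 17.35
tcp_pos: [0.4456, -0.0625, 0.112]
ee_rot: [0.001, 3.141, 0.001]
ft_force: [2.3, 2.3, -0.5]
opening: 0.0191
```

Request:
apply_moves([
  {"fingers":1,"dx":-0.04,"dy":0.03,"dz":0.2,"rx":0,"ry":0,"rz":0},
  {"fingers":1,"dx":-0.04,"dy":0.03,"dz":0.4,"rx":0,"ry":0,"rz":0},
  {"fingers":1,"dx":-0.04,"dy":0.03,"dz":0.6,"rx":0,"ry":0,"rz":0},
  {"fingers":1,"dx":-0.04,"dy":0.03,"dz":0.8,"rx":0,"ry":0,"rz":0},
  {"fingers":1,"dx":-0.04,"dy":0.03,"dz":0.8,"rx":0,"ry":0,"rz":0},
])

```text
t: 17.85
tcp_pos: [0.4457, -0.0623, 0.1039]
ee_rot: [-0.001, -3.141, -0.0]
ft_force: [1.8, 1.5, -1.3]
opening: 0.0186
```

Request:
apply_moves([
  {"fingers":1,"dx":-0.04,"dy":0.02,"dz":0.3,"rx":0,"ry":0,"rz":0},
  {"fingers":1,"dx":-0.04,"dy":0.02,"dz":0.6,"rx":0,"ry":0,"rz":0},
  {"fingers":1,"dx":-0.04,"dy":0.02,"dz":0.9,"rx":0,"ry":0,"rz":0},
  {"fingers":1,"dx":-0.04,"dy":0.02,"dz":1.2,"rx":0,"ry":0,"rz":0},
  {"fingers":1,"dx":-0.04,"dy":0.02,"dz":1.4,"rx":0,"ry":0,"rz":0},
  {"fingers":1,"dx":-0.04,"dy":0.02,"dz":1.6,"rx":0,"ry":0,"rz":0},
  {"fingers":1,"dx":-0.04,"dy":0.02,"dz":1.75,"rx":0,"ry":0,"rz":0},
  {"fingers":1,"dx":-0.04,"dy":0.02,"dz":1.75,"rx":0,"ry":0,"rz":0},
])

```text
t: 18.65
tcp_pos: [0.4461, -0.0621, 0.0865]
ee_rot: [-0.001, -3.141, -0.0]
ft_force: [0.9, 0.7, -0.7]
opening: 0.0186
```

Request:
apply_moves([
  {"fingers":1,"dx":-0.01,"dy":0.01,"dz":0.1,"rx":0,"ry":0,"rz":0},
  {"fingers":1,"dx":-0.01,"dy":0.01,"dz":0.2,"rx":0,"ry":0,"rz":0},
  {"fingers":1,"dx":-0.01,"dy":0.01,"dz":0.3,"rx":0,"ry":0,"rz":0},
  {"fingers":1,"dx":-0.01,"dy":0.01,"dz":0.4,"rx":0,"ry":0,"rz":0},
  {"fingers":1,"dx":-0.01,"dy":0.01,"dz":0.45,"rx":0,"ry":0,"rz":0},
  {"fingers":1,"dx":-0.01,"dy":0.01,"dz":0.5,"rx":0,"ry":0,"rz":0},
  {"fingers":1,"dx":-0.01,"dy":0.01,"dz":0.5,"rx":0,"ry":0,"rz":0},
])

```text
t: 19.35
tcp_pos: [0.4464, -0.062, 0.0818]
ee_rot: [-0.001, -3.142, -0.0]
ft_force: [0.1, 0.1, 0.6]
opening: 0.0187
```

Request:
apply_moves([
  {"fingers":1,"dx":0,"dy":0,"dz":0.05,"rx":0,"ry":0,"rz":0},
  {"fingers":1,"dx":0,"dy":0,"dz":0.1,"rx":0,"ry":0,"rz":0},
  {"fingers":1,"dx":0,"dy":0,"dz":0.15,"rx":0,"ry":0,"rz":0},
  {"fingers":1,"dx":0,"dy":0,"dz":0.15,"rx":0,"ry":0,"rz":0},
])

```text
t: 19.75
tcp_pos: [0.4465, -0.0619, 0.0806]
ee_rot: [0.001, 3.141, 0.0]
ft_force: [-1.0, 1.6, 4.1]
opening: 0.019
```

Request:
apply_moves([
  {"fingers":1,"dx":0,"dy":0,"dz":0.05,"rx":0,"ry":0,"rz":0},
  {"fingers":1,"dx":0,"dy":0,"dz":0.08,"rx":0,"ry":0,"rz":0},
  {"fingers":1,"dx":0,"dy":0,"dz":0.08,"rx":0,"ry":0,"rz":0},
])

```text
t: 20.05
tcp_pos: [0.4465, -0.0619, 0.0799]
ee_rot: [0.001, 3.141, 0.0]
ft_force: [-2.6, 2.3, 5.2]
opening: 0.0188
```

Request:
apply_moves([
  {"fingers":0.4,"dx":0,"dy":0,"dz":-0.1,"rx":0,"ry":0,"rz":0},
  {"fingers":0.2,"dx":0,"dy":0,"dz":-0.1,"rx":0,"ry":0,"rz":0},
  {"fingers":0,"dx":0,"dy":0,"dz":-0.1,"rx":0,"ry":0,"rz":0},
  {"fingers":-0.4,"dx":0,"dy":0,"dz":-0.1,"rx":0,"ry":0,"rz":0},
  {"fingers":-0.4,"dx":0,"dy":0,"dz":-0.1,"rx":0,"ry":0,"rz":0},
  {"fingers":-0.4,"dx":0,"dy":0,"dz":-3,"rx":0,"ry":0,"rz":0},
  {"fingers":-0.4,"dx":0,"dy":0,"dz":-7,"rx":0,"ry":0,"rz":0},
  {"fingers":-0.4,"dx":0,"dy":0,"dz":-12,"rx":0,"ry":0,"rz":0},
  {"fingers":-0.4,"dx":0,"dy":0,"dz":-12,"rx":0,"ry":0,"rz":0},
  {"fingers":-0.4,"dx":0,"dy":0,"dz":-12,"rx":0,"ry":0,"rz":0},
])

```text
t: 21.05
tcp_pos: [0.4469, -0.0622, 0.2005]
ee_rot: [0.001, 3.139, -0.001]
ft_force: [0.0, -0.4, -0.2]
opening: 0.0595
```

```bash
python3 - <<'E'
from h import *
o=bot.get_obs();print(o["tcp_pos"],o["t"],o["ft_force"])
im=bot.read_camera("wrist")[:,:,::-1]
s=bot.read_camera("scene")[:,:,::-1]
s2=cv2.resize(s[170:300,255:485],(640,362),interpolation=cv2.INTER_CUBIC)
cv2.imwrite("pics/f1.png",np.vstack([cv2.resize(im[130:],(640,270))[:230],s2]))
E
```

```text
[ 0.4469 -0.0622  0.2005] 21.05 [ 0.0146 -0.4369 -0.1773]
```

View pics/f1.png

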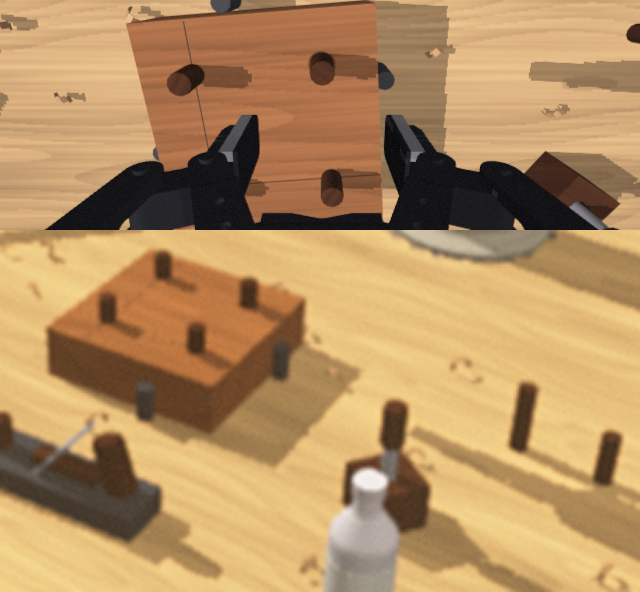

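In the bottom half, the fitted pin at (249,293) stands level with the other three; the four tops form a clean parallelogram. The rod is upright in its stand at (395,440), and the short and long pins haven't moved. I'm handing the job in.

```bash
python3 -c "
from cell import bot
print(bot.job_done())"
```

```text
the job is handed in; nothing more can be done
None
```

The job is handed in: the middle (66 mm) pin is fitted in the open socket and the depth rod is back upright in its stand, at about 21 s on the clock.

- **Depth:** I pressed the rod down twice and met the bottom at the same height both times, with readings up to about 7 N. That put the depth at about 36.8 mm, nearest to 36 mm. The extra 0.8 mm is within what the grip and the tip offset could explain.
- **Rod return:** it rested at the same tool height in the stand as before I took it (0.1039 m against 0.1038 m).
- **Pin:** I pushed it down with readings up to about 5 N. It met the bottom within about 0.5 mm of where a 36 mm deep socket would be, and then I let go.
- **Last picture:** the fitted pin looks level with the other three, to within about 1 mm by eye. The rod is upright and the two other pins are standing where they were. The gripper was empty and clear of everything. The plane and glue bottle looked undisturbed. The mallet was outside this picture, but the arm never went near it.
- **Disagreements:**
  - The top camera's first estimate of the stand was about 6–7 mm off in y, so I used the wrist camera's.
  - The pin lengths from the wrist picture read 4–6 mm short, but their order was clear.
  - My first move call was refused because every row must give all its values; nothing moved.

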